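# Latch the mould and hold the press lever down past its safety catch

### The arm

A 6-joint arm with a two-finger parallel gripper is mounted at the origin on a cart in front of the work surface, level with it; the furniture and walls round the work are solid. World frame = base frame: x ahead of the robot, y to its left, z up, the work surface at z = 0. Lengths are in m, angles in degrees, forces in N, time in s.
With the tool pointing down it reaches from about 0.35 to 0.875 m from the base axis. Payload 15.5 kg.
Tool frame: the origin (TCP) lies midway between the tips of the shut fingers; the grasp point (between the pads) lies 19 mm behind it; z points along the fingers, y is the line along which they close (so a half turn about z gives the same grasp; the last joint's range is limited). The gripper opens to 85 mm and grips with 20 to 120 N. Pads are 22 mm wide; open, the fingers measure 114 mm over their backs; the gripper's body (76 mm by 85 mm) begins 54 mm behind the grasp point. The pads swing forward as they close: fully open they stand 13 mm farther back than shut.
Start: joints at [-82.133, 28.281, 77.091, -0, 74.628, -5.472], TCP at [0.144, -0.608, 0.231] pointing down, gripper open.
Joint ranges: [-166.48, 166.48], [-47.26, 123.95], [12.59, 153.08], [-70.14, 250.14], [6.76, 159.57], [-176.63, 176.63]. Speed limits (degrees/s): [108.29, 108.29, 147.25, 172.46, 172.46, 172.46].

### API

Orientations are given as [roll, pitch, yaw] about the fixed x, y, z axes, in that order (R = Rz(yaw) Ry(pitch) Rx(roll)).
In Python, from cell import env gives the robot as it stands. The module is installed in compiled form; this text tells all that it offers.
- The arm moves only by the tool apply_moves, never from a script. Its argument "targets" is a list of rows, each an object with "claw": the opening, from 0 (shut) to 1 (fully open); "linear": the shift along the tool's x, y, z in shares of 500 mm (1.0 is 500 mm), a list of three; "roll": the turn about the tool's z in normalised numbers (1 is pi rad). A call has exactly 8 rows; each row is the pose to reach, as a shift and turn from the pose commanded when the call began, along the tool's axes at that moment; what a row does not reach only later rows make up. A row lasts 1/10 s, in which the tool goes at most 50 mm and 8.59 degrees, less where a joint would pass 70% of its speed; a pose out of reach is approached as far as the arm can. Shift and turn numbers lie between -1 and 1, and a call with a number outside is refused. A call with a gripper value outside its range is refused whole. The fingers move at their own pace and stop on an object; "force" is the grip in N (left out, the last holds). Time passes only in rows, so rows that repeat a pose let the fingers close, or fill a call up. It gives the time, the measured TCP pose, the force, the opening and the grip force at its end, in the units of the state.
- env.read_state(): the state, without advancing time (a new reading comes with each control period).
- env.read_camera(name): name is "scene" or "top" or "wrist"; returns a dict with "img" (480x640x3 uint8, red, green, blue), "z_map" (480x640 float32, m along the optical axis (not along the pixel's ray), 0 where there is no reading), "intrinsics" (3x3 intrinsics, pixels), "eye" and "rotation" of the camera in the world. Camera axes: x right, y up, looking along -z (the intrinsics and any distortion apply to the point x, -y, -z); pixel columns grow to the right and rows downward; lengths in m; the calibration is good to about 2 mm. A picture is of the moment at which its call begins.
- env.sign_off(): hands the job in; it is judged then, once.
The state is a dict: "clock": time; "q": joint angles; "joint_velocities": joint speeds; "joint_torque": joint torques, N m; "tcp_pos": TCP position; "orientation": TCP orientation; "ft_force": force on the tool from outside, world axes, zero at the start; "wrist_torque": the same for the moment, N m; "gripper_width": finger opening in m; "grasp_force": force on a finger pad.
Only numpy, scipy, OpenCV 4.12 (cv2) and the standard library are available. Lean on these libraries where they do the work, as an engineer would, in place of code of your own. Each camera call takes 0.05 s, during which the arm holds its last target. There are 200 camera calls.

### The job

Get the small blue bench press ready and press the mould in it: first turn the brass turnbutton as far as it goes, so that it points in over the aluminium mould cover; next flip the yellow safety catch up and over to its stop; only then take the red handle, pull the sprung press lever toward the front of the press and down to its stop, and finish while still holding the handle there. Do not force the lever against the closed catch, and leave the mixing cup, the white tape roll and the black rubber block where they are.

Things in the scene. Friction and masses are not known exactly. Their poses are not given: they have to be found in the camera images.
- press: Blue bench press, rigidly fixed to the bench, base 240 x 150 x 15 mm, yaw up to 0.25 rad. Origin on the bench straight under the ram; own x points to the back of the press, y to its left side, z up; the front looks along -x. Base: x -150 to +90, y -75 to +75 mm. Aluminium mould with hinged cover: x -105 to +35, y -50 to +50, top at z 48 mm. All x, y, z in mm in other entries are in this frame.
- head_front (a point): Middle of the front face of the press head, at x -40, y 0, z 112. The head overhangs the mould: x -40 to +90, y -35 to +35, z 90 to 135 mm.
- turnbutton (a joint): Angle of the brass turnbutton in front of the mould, rad, stops at 0 and 1.55; vertical axis at x -125, y 0. At 0 it points left (+y), off the cover; it grows turning clockwise seen from above; at 1.55 it points back (+x) over the cover's front edge. Starts at 0 to 0.3. Stays where it is left (friction 0.03 N m).
- turnbutton_fin (a point): Top of the turnbutton's upright fin, on its axis, z 81 mm. The fin is 10 mm thick, z 57 to 81 mm, and runs from 14 mm behind the axis to 26 mm toward the pointing end; pinch it across its thickness from above. The pointing wing below (z 51 to 57, 14 mm wide) reaches 36 mm from the axis.
- catch (a joint): Angle of the yellow safety catch on the right of the press head, rad, stops at 0 and 1.75. At 0 its bar lies level, pointing right (-y), in front of the lever's steel dog; it grows as the knob end is lifted up and swung over to the left; upright at 1.57. The lever's way is clear above 1.0. Starts at 0 to 0.12. Stays where it is left (friction 0.06 N m).
- catch_axis (a point): Point on the catch's hinge axis, which runs level, front to back (along press x), at x -14, y -30, z 145.
- catch_knob (a point): Centre of the yellow barrel knob on the catch, 60 mm from its hinge axis; at catch 0 at x -14, y -90, z 145. Barrel 16 mm diameter, 20 mm long along press x; the bar is only 12 mm wide, so the knob can be pinched from above over its front and back end faces and turns freely in the pinch. The steel dog stands nearby at x -6 to +6, y -55 to -63, up to z 150.
- press_lever (a joint): Angle of the press lever, rad, stops at 0 and 1.15. At 0 it leans 0.15 rad from upright toward the front; it grows as the handle is pulled to the front (-x) and down, and the ram comes down. A spring (0.3 N m at 0, 1.45 N m at 1.15, about 12 N at the handle) drives it back to 0 when let go. Must not be forced past the closed catch.
- lever_axis (a point): Point on the lever's hinge axis, which runs level, left to right (along press y), at x 0, z 110; this point lies at y 120, beside the handle's middle.
- lever_handle: Red round grip of the lever, free to turn on its pin, on the left of the press: 22 mm diameter, 92 mm long along press y (y 74 to 166). Origin at its middle, 120 mm from the lever's axis: at lever angle q at x = -120 sin(0.15+q), y = 120, z = 110 + 120 cos(0.15+q). Can be pinched across its diameter from above; the lever tilts under it.
- mix_cup_1: White paper mixing cup, 59 mm across and 50 mm high, standing loose to the left of the press. Origin under its middle. Not to be moved.
- ptfe_roll: White tape roll, 68 mm across and 19 mm high, lying loose to the right of the press. Origin under its middle. Not to be moved.
- rubber_block: Black rubber block 38 x 24 x 12 mm, lying loose to the right of the press. Origin under its middle. Not to be moved.

How it is judged:
By the outcome, as a careful person would: the job done as asked, in the order asked, and still so for the second after the job is handed in, while the arm keeps its last pose, push and grip.
It also fails if it takes over 58 s, if anything falls off the work surface, if the arm or the gripper's body presses on something with over 40 N, if the wrist force passes 120 N, or if a joint passes its speed limit or range.

## Working session

There is one attempt and no reset: what is moved stays moved. The work goes in short steps, Python scripts to look and compute and a tool call to move; the robot and the scene stay as the last step left them, time stands still between calls to the robot, and variables do not carry over. Pictures are saved under pics/ and viewed, at most 10 in all, crops included, and the job is handed in when it is done.

Besides the shell and the picture viewer there is one more tool, called after "Request:" as name(argument=value, ...), one argument or row to a line, values as JSON. apply_moves: Moves the arm, as the interface text tells. Its arguments: {"type":"object","properties":{"targets":{"type":"array"},"force":{"type":"number"}},"required":["targets"]}

```bash
mkdir -p pics
cat > h.py <<'E'
from cell import env
import numpy as np, cv2
def cam(n):
    return env.read_camera(n)
def cloud(c):
    K=c["intrinsics"];z=c["z_map"];v,u=np.mgrid[:480,:640]
    p=np.stack([(u-K[0,2])/K[0,0]*z,-(v-K[1,2])/K[1,1]*z,-z],-1)
    P=p@np.array(c["rotation"]).T+np.array(c["eye"]);P[z==0]=np.nan
    return P
def save(c,f): cv2.imwrite(f,c["img"][:,:,::-1])
E
python3 - <<'E'
from h import *
s=env.read_state();print({k:np.round(v,3) for k,v in s.items()})
a=cam("scene");b=cam("top")
for c in(a,b):print(np.round(c["eye"],3),np.round(c["rotation"],2).tolist(),c["intrinsics"].tolist(),[k for k in c])
cv2.imwrite("pics/a.png",a["img"][:,:,::-1]);cv2.imwrite("pics/b.png",b["img"][:,:,::-1])
E
```

```text
{'clock': np.float64(0.0), 'q': array([-8.2133e+01,  2.8315e+01,  7.7127e+01,  2.0000e-03,  7.4628e+01,
       -5.4710e+00]), 'joint_velocities': array([-0.053,  0.002,  0.007, -0.067,  0.068,  0.024]), 'joint_torque': array([ 0.0000e+00, -8.8216e+01, -3.8386e+01, -0.0000e+00,  1.0000e-02,
       -0.0000e+00]), 'tcp_pos': array([ 0.144, -0.608,  0.231]), 'orientation': array([-1.79931e+02, -8.00000e-03,  1.33380e+01]), 'ft_force': array([-0.739, -0.644, -0.553]), 'wrist_torque': array([0.01 , 0.037, 0.029]), 'grasp_force': np.float64(0.0), 'gripper_width': np.float64(0.085)}
[ 0.276 -0.545  0.751] [48.34, 0.14, -26.45] [[555.5447859418066, 0.0, 323.97380498506885], [0.0, 555.5447859418066, 234.21266426367325], [0.0, 0.0, 1.0]] ['img', 'z_map', 'intrinsics', 'eye', 'rotation']
[0.528 0.078 1.004] [3.81, -1.66, -91.22] [[445.5019928327963, 0.0, 321.0517755398499], [0.0, 445.5019928327963, 245.48538406258908], [0.0, 0.0, 1.0]] ['img', 'z_map', 'intrinsics', 'eye', 'rotation']
```

View pics/a.png

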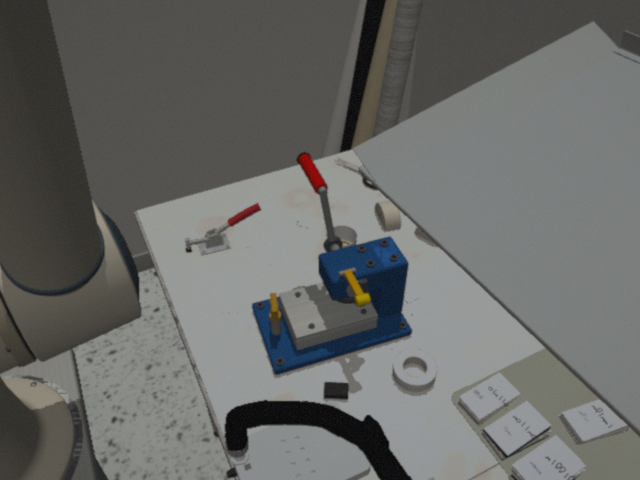

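View pics/b.png

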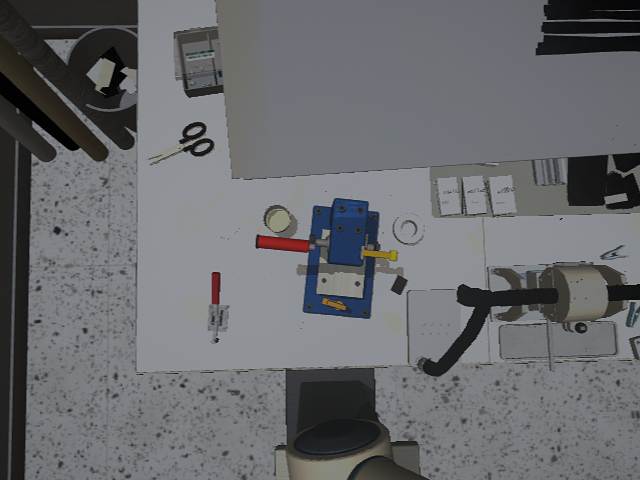

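The scene shows the press with its front towards the robot. The top view has turnbutton at (335,304), catch knob (392,255), handle (283,243), cup (277,219), roll (408,228) and block (399,284). A grey sloping panel sits behind it all. Next I'll measure the press pose.

```bash
cat > h.py <<'E'
from cell import env
import numpy as np, cv2
from scipy.spatial.transform import Rotation as Rn
cam=env.read_camera
def cloud(c):
    K=c["intrinsics"];z=c["z_map"];v,u=np.mgrid[:480,:640]
    p=np.stack([(u-K[0,2])/K[0,0]*z,-(v-K[1,2])/K[1,1]*z,-z],-1)
    P=p@Rn.from_euler("xyz",c["rotation"],degrees=True).as_matrix().T+np.array(c["eye"]);P[z==0]=np.nan
    return P
def save(c,f): cv2.imwrite(f,c["img"][:,:,::-1])
def mask(c,col):
    h=cv2.cvtColor(c["img"],cv2.COLOR_RGB2HSV);H,S,V=[h[...,i] for i in range(3)]
    return {"blue":(H>100)&(H<125)&(S>120),"red":((H<6)|(H>174))&(S>170)&(V>60),"yellow":(H>15)&(H<33)&(S>150)&(V>80)}[col]
E
python3 - <<'E'
from h import *
for n in("scene","top"):
    c=cam(n);P=cloud(c);print(n)
    print("bench z",np.nanmedian(P[...,2][(abs(P[...,0]-.4)<.03)&(abs(P[...,1]-.25)<.05)]))
    B=P[mask(c,"blue")]
    for lo,hi,nm in((.005,.025,"base"),(.125,.145,"head")):
        q=B[(B[:,2]>lo)&(B[:,2]<hi)][:,:2];r=cv2.minAreaRect((q*1000).astype(np.float32));print(nm,len(q),np.round(r,1) if 0 else r, np.median(B[(B[:,2]>lo)&(B[:,2]<hi)][:,2]))
    for col in("red","yellow"):
        m=mask(c,col).astype(np.uint8);k,l,st,ce=cv2.connectedComponentsWithStats(m)
        for i in range(1,k):
            if st[i,4]>30:
                q=P[l==i];print(col,st[i].tolist(),np.round(np.nanmedian(q,0),4),np.round(np.nanmin(q,0),3),np.round(np.nanmax(q,0),3))
# panel heights
print([np.round(P[v,u],3).tolist() for v,u in((150,350),(170,250),(100,400),(30,300),(160,400),(295,500))])
E
```

```text
scene
bench z 0.001418829670740973
base 3463 ((556.9013671875, 0.1256866455078125), (148.6858367919922, 237.67428588867188), 82.88311004638672) 0.015526199674442687
head 2315 ((567.4974975585938, -142.36866760253906), (377.75823974609375, 133.62127685546875), 72.48096466064453) 0.13553637617567382
red [298, 154, 28, 39, 432] [0.5804 0.116  0.2388] [0.569 0.074 0.227] [0.6   0.164 0.243]
red [229, 205, 30, 20, 184] [0.5042 0.2673 0.0652] [0.475 0.26  0.05 ] [0.533 0.276 0.079]
yellow [345, 270, 26, 36, 368] [ 0.5653 -0.0695  0.1501] [ 0.551 -0.097  0.027] [ 0.632 -0.005  0.156]
yellow [270, 294, 11, 24, 129] [0.466  0.0173 0.081 ] [0.455 0.001 0.017] [0.484 0.047 0.085]
top
bench z -0.0006763563264088335
base 2506 ((558.2553100585938, 3.8450088500976562), (147.29580688476562, 238.44284057617188), 83.18753051757812) 0.014059960488500722
head 2027 ((612.5601196289062, -3.4695205688476562), (69.87318420410156, 128.42738342285156), 83.06134796142578) 0.13400512494506822
red [258, 236, 51, 16, 581] [0.5838 0.12   0.237 ] [0.57  0.077 0.23 ] [0.598 0.164 0.242]
red [212, 273, 7, 31, 159] [0.5039 0.2725 0.0638] [0.474 0.264 0.047] [0.537 0.282 0.078]
yellow [363, 250, 34, 11, 229] [ 0.5663 -0.0657  0.149 ] [ 0.554 -0.092  0.144] [ 0.575 -0.029  0.154]
yellow [322, 298, 24, 12, 121] [0.4681 0.0256 0.0786] [0.456 0.003 0.053] [0.48  0.049 0.084]
[[nan, nan, nan], [0.729, 0.184, 0.171], [0.859, -0.105, 0.176], [0.983, 0.084, 0.205], [0.749, -0.106, 0.153], [0.482, -0.298, 0.135]]
```

```bash
cat >> h.py <<'E'
O=np.array([.5875,-.0012]);TH=np.radians(-6.9)
def W(x,y,z):  # press mm -> world m
    c,s=np.cos(TH),np.sin(TH);return np.array([O[0]+(c*x-s*y)/1e3,O[1]+(s*x+c*y)/1e3,z/1e3])
def PR(P):  # world m -> press mm
    c,s=np.cos(TH),np.sin(TH);d=P[...,:2]-O
    return np.stack([c*d[...,0]+s*d[...,1],-s*d[...,0]+c*d[...,1],P[...,2]],-1)*1e3
def to(p,yaw=None):
    s=env.read_state();R=Rn.from_euler("xyz",s["orientation"],degrees=True).as_matrix()
    d=np.round(R.T@(np.array(p)-s["tcp_pos"]),4)
    r=0 if yaw is None else -np.radians(yaw-s["orientation"][2])
    print("t",round(float(s["clock"]),1),"linear",d.tolist(),"roll",round(r,3),"dist",round(float(np.linalg.norm(d)),3))
def st():
    s=env.read_state();print({k:np.round(s[k],3).tolist() for k in("clock","tcp_pos","orientation","ft_force","wrist_torque","gripper_width","grasp_force","q")},"press",np.round(PR(np.array(s["tcp_pos"])),1))
E
python3 - <<'E'
from h import *
allP=[]
for n in("top","scene"):
    c=cam(n);P=cloud(c);allP.append(P.reshape(-1,3))
    Q=PR(P);m=mask(c,"yellow")&(abs(Q[...,0]+125)<40)&(Q[...,2]>76)
    q=Q[m];ctr,v=cv2.PCACompute(q[:,:2].astype(np.float32),None)[:2];print(n,len(q),ctr,v[0],q.min(0),q.max(0),np.median(q[:,2]))
    m=mask(c,"yellow")&(Q[...,1]<-35)&(Q[...,2]>125);q=Q[m];k=q[q[:,1]<-80];print("knob",k.mean(0),k.min(0),k.max(0))
    for rgn in(q[(q[:,1]>-60)],k):print(np.percentile(rgn[:,2],95))
P=np.concatenate(allP);P=P[~np.isnan(P[:,0])]
a=np.array([.144,-.608]);b=np.array([.463,.014]);d=(b-a)/np.linalg.norm(b-a)
r=P[:,:2]-a;s=r@d;t=abs(r[:,0]*d[1]-r[:,1]*d[0])
for lo in np.arange(0,.75,.1):
    k=P[(s>lo)&(s<lo+.1)&(t<.13)&(P[:,2]<1)]
    print(round(lo,1),len(k),np.sort(k[:,2])[-8:].round(3) if len(k) else "")
to(W(-125,0,150),83.1);
E
```

```text
top 74 [[-123.44797     8.243292]] [0.21063161 0.97756547] [-130.26604802  -11.21166385   77.09469564] [-116.63064217   25.01308972   83.09008551] 80.33515456031287
knob [-14.2803714  -87.07536307 151.11592302] [-23.36321202 -94.15522684 145.0716477 ] [ -5.22086803 -80.05452177 155.14766051]
150.09426985414242
153.73466656623893
scene 102 [[-124.59921      3.5676057]] [0.21834762 0.9758711 ] [-132.75231227  -13.12744998   76.89728689] [-118.08954608   23.25546298   84.32110979] 81.36246809841741
knob [-14.95621776 -92.0031708  151.56687196] [-24.62824498 -98.61190304 144.45479147] [ -4.04557839 -80.03534391 156.53743353]
151.79755124334872
155.02942636129703
0.0 456 [-0.889 -0.889 -0.889 -0.888 -0.888 -0.887 -0.887 -0.885]
0.1 260 [0.01  0.01  0.01  0.01  0.01  0.01  0.011 0.011]
0.2 1222 [0.055 0.055 0.055 0.056 0.056 0.056 0.056 0.057]
0.3 3677 [0.658 0.658 0.658 0.658 0.658 0.658 0.658 0.659]
0.4 23930 [0.653 0.653 0.653 0.653 0.653 0.653 0.653 0.653]
0.5 9126 [0.485 0.485 0.486 0.487 0.491 0.493 0.494 0.502]
0.6 15104 [0.154 0.154 0.155 0.155 0.155 0.155 0.155 0.155]
0.7 12425 [0.235 0.235 0.236 0.236 0.236 0.236 0.236 0.236]
t 0.3 linear [0.4541, -0.5314, 0.0813] roll -1.218 dist 0.704
```

Run:
```python
from h import *
to(W(-125,0,200),70.8)
```

```text
t 0.3 linear [0.4541, -0.5314, 0.0313] roll -1.003 dist 0.7
```

The rows are not in the units I measure in: shifts go in shares of 500 mm and turns go in shares of pi rad. I convert before sending: -0.28 m / 0.5 = -0.56, 0.24 m / 0.5 = 0.48, -1 rad / 3.1416 = -0.3183.

Request:
apply_moves(
  targets=[
    {"claw": 1,"linear": [0.06,-0.07,0.004],"roll": -0.0414},
    {"claw": 1,"linear": [0.12,-0.14,0.008],"roll": -0.0828},
    {"claw": 1,"linear": [0.18,-0.21,0.012],"roll": -0.1241},
    {"claw": 1,"linear": [0.24,-0.28,0.016],"roll": -0.1592},
    {"claw": 1,"linear": [0.3,-0.35,0.02],"roll": -0.2005},
    {"claw": 1,"linear": [0.36,-0.42,0.024],"roll": -0.2387},
    {"claw": 1,"linear": [0.42,-0.49,0.028],"roll": -0.2801},
    {"claw": 1,"linear": [0.48,-0.56,0.032],"roll": -0.3183},
  ],
)

```text
clock: 1.1
tcp_pos: [0.3136, -0.2787, 0.2154]
orientation: [180.0, 0.0, 70.9]
ft_force: [0.7, -0.7, 0.0]
gripper_width: 0.0853
grasp_force: 0.0
```

Run:
```python
from h import *
st();to(W(-125,0,200),70.8)
```

```text
{'clock': 1.1, 'tcp_pos': [0.314, -0.279, 0.215], 'orientation': [179.972, 0.012, 70.911], 'ft_force': [0.663, -0.692, 0.022], 'wrist_torque': [-0.007, -0.048, -0.025], 'gripper_width': 0.085, 'grasp_force': 0.0, 'q': [-49.8, 12.977, 105.617, 0.005, 61.376, -30.714]} press [-238.6 -308.4  215.4]
t 1.1 linear [0.3254, 0.0459, 0.0153] roll 0.002 dist 0.329
```

Converted, 0.3254 m / 0.5 = 0.6508, 0.0459 m / 0.5 = 0.0918.

Request:
apply_moves(
  targets=[
    {"claw": 1,"linear": [0.09,0.012,0.004],"roll": 0},
    {"claw": 1,"linear": [0.18,0.024,0.008],"roll": 0},
    {"claw": 1,"linear": [0.27,0.038,0.012],"roll": 0},
    {"claw": 1,"linear": [0.36,0.05,0.016],"roll": 0},
    {"claw": 1,"linear": [0.45,0.064,0.02],"roll": 0},
    {"claw": 1,"linear": [0.54,0.076,0.026],"roll": 0},
    {"claw": 1,"linear": [0.62,0.088,0.03],"roll": 0},
    {"claw": 1,"linear": [0.6508,0.0918,0.0306],"roll": 0},
  ],
)

```text
clock: 1.9
tcp_pos: [0.4656, 0.0143, 0.1999]
orientation: [180.0, -0.0, 70.8]
ft_force: [0.5, -0.9, 1.2]
gripper_width: 0.0853
grasp_force: 0.0
```

Run:
```python
from h import *
st();to(W(-125,0,61),70.8)
c=cam("wrist");save(c,"pics/w1.png");Q=PR(cloud(c));m=mask(c,"yellow")&(abs(Q[...,0]+125)<40)&(Q[...,2]>72)
q=Q[m]
if len(q)>5:
  ctr,v=cv2.PCACompute(q[:,:2].astype(np.float32),None)[:2];print(len(q),ctr,v[0],q.min(0),q.max(0),np.median(q[:,2]))
```

```text
{'clock': 1.9, 'tcp_pos': [0.466, 0.014, 0.2], 'orientation': [179.972, -0.033, 70.77], 'ft_force': [0.55, -0.879, 1.219], 'wrist_torque': [-0.044, -0.032, 0.055], 'gripper_width': 0.085, 'grasp_force': 0.0, 'q': [-5.608, 17.834, 101.181, 0.03, 60.95, 13.608]} press [-122.9    0.8  199.9]
t 1.9 linear [-0.0013, -0.002, 0.1389] roll -0.001 dist 0.139
935 [[-123.47861     9.205886]] [0.21352345 0.9769379 ] [-131.9367365   -12.12595189   72.80792145] [-115.32145324   27.50073623   82.63475089] 80.55883176852835
```

View pics/w1.png

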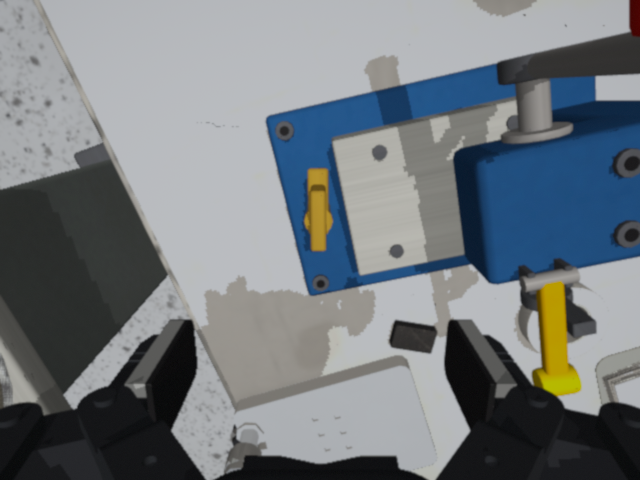

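The wrist view shows the brass fin at (318,210), centred between the fingers. I'll lower onto it and close.

Converted, 0.139 m / 0.5 = 0.278, 0.115 m / 0.5 = 0.23.

Request:
apply_moves(
  targets=[
    {"claw": 1,"linear": [0,-0.002,0.08],"roll": 0},
    {"claw": 1,"linear": [-0.002,-0.004,0.16],"roll": 0},
    {"claw": 1,"linear": [-0.002,-0.004,0.23],"roll": 0},
    {"claw": 1,"linear": [-0.002,-0.004,0.278],"roll": 0},
    {"claw": 0.5,"linear": [-0.002,-0.004,0.278],"roll": 0},
    {"claw": 0,"linear": [-0.002,-0.004,0.278],"roll": 0},
    {"claw": 0,"linear": [-0.002,-0.004,0.278],"roll": 0},
    {"claw": 0,"linear": [-0.002,-0.004,0.278],"roll": 0},
  ],
  force=40,
)

```text
clock: 2.75
tcp_pos: [0.4629, 0.011, 0.0623]
orientation: [179.9, -0.0, 70.6]
ft_force: [-0.9, -0.6, 0.4]
gripper_width: 0.0285
grasp_force: 0.0
```

Run:
```python
from h import *
st()
```

```text
{'clock': 2.75, 'tcp_pos': [0.463, 0.011, 0.062], 'orientation': [179.865, -0.031, 70.634], 'ft_force': [-0.873, -0.599, 0.421], 'wrist_torque': [0.021, -0.028, 0.005], 'gripper_width': 0.028, 'grasp_force': 0.0, 'q': [-6.033, 30.773, 109.8, -0.002, 39.289, 13.334]} press [-125.1   -2.9   62.3]
```

Converted, 0.003 m / 0.5 = 0.006.

Request:
apply_moves(
  targets=[
    {"claw": 0.3,"linear": [0.006,0,0],"roll": 0},
    {"claw": 0.2,"linear": [0.006,0,0],"roll": 0},
    {"claw": 0,"linear": [0.006,0,0],"roll": 0},
    {"claw": 0,"linear": [0.006,0,0],"roll": 0},
    {"claw": 0,"linear": [0.006,0,0],"roll": 0},
    {"claw": 0,"linear": [0.006,0,0],"roll": 0},
    {"claw": 0,"linear": [0.006,0,0],"roll": 0},
    {"claw": 0,"linear": [0.006,0,0],"roll": 0},
  ],
)

```text
clock: 3.55
tcp_pos: [0.4638, 0.014, 0.0615]
orientation: [179.9, -0.0, 70.6]
ft_force: [0.7, -0.8, 9.4]
gripper_width: 0.0091
grasp_force: 41.5
```

Run:
```python
from h import *
st()
```

```text
{'clock': 3.55, 'tcp_pos': [0.464, 0.014, 0.061], 'orientation': [179.913, -0.022, 70.643], 'ft_force': [0.748, -0.806, 9.358], 'wrist_torque': [0.009, -0.056, 0.044], 'gripper_width': 0.009, 'grasp_force': 41.494, 'q': [-5.655, 30.916, 109.664, 0.001, 39.332, 13.7]} press [-124.6    0.2   61.5]
```

Converted, -0.001 m / 0.5 = -0.002, 1 rad / 3.1416 = 0.3183.

Request:
apply_moves(
  targets=[
    {"claw": 0,"linear": [0,0,-0.002],"roll": 0.0318},
    {"claw": 0,"linear": [0,0,-0.002],"roll": 0.0732},
    {"claw": 0,"linear": [0,0,-0.002],"roll": 0.1146},
    {"claw": 0,"linear": [0,0,-0.002],"roll": 0.156},
    {"claw": 0,"linear": [0,0,-0.002],"roll": 0.1974},
    {"claw": 0,"linear": [0,0,-0.002],"roll": 0.2387},
    {"claw": 0,"linear": [0,0,-0.002],"roll": 0.2801},
    {"claw": 0,"linear": [0,0,-0.002],"roll": 0.3183},
  ],
)

```text
clock: 4.35
tcp_pos: [0.4631, 0.0146, 0.0617]
orientation: [-179.9, 0.0, 13.0]
ft_force: [3.7, 10.9, -12.7]
gripper_width: 0.0091
grasp_force: 42.0
```

Run:
```python
from h import *
st()
```

```text
{'clock': 4.35, 'tcp_pos': [0.463, 0.015, 0.062], 'orientation': [-179.946, 0.002, 13.018], 'ft_force': [3.707, 10.914, -12.742], 'wrist_torque': [1.892, -0.554, 0.108], 'gripper_width': 0.009, 'grasp_force': 41.996, 'q': [-5.618, 30.893, 109.668, 0.079, 39.458, 71.302]} press [-125.4    0.8   61.7]
```

Converted, 0.001 m / 0.5 = 0.002, 0.39 rad / 3.1416 = 0.1241.

Request:
apply_moves(
  targets=[
    {"claw": 0,"linear": [0,0,0.002],"roll": 0.0318},
    {"claw": 0,"linear": [0,0,0.002],"roll": 0.0637},
    {"claw": 0,"linear": [0,0,0.002],"roll": 0.0891},
    {"claw": 0,"linear": [0,0,0.002],"roll": 0.105},
    {"claw": 0,"linear": [0,0,0.002],"roll": 0.1146},
    {"claw": 0,"linear": [0,0,0.002],"roll": 0.1241},
    {"claw": 0,"linear": [0,0,0.002],"roll": 0.1241},
    {"claw": 0,"linear": [0,0,0.002],"roll": 0.1241},
  ],
)

```text
clock: 5.15
tcp_pos: [0.4631, 0.0149, 0.0615]
orientation: [-179.9, -0.0, -9.0]
ft_force: [-1.5, 14.0, 14.0]
gripper_width: 0.0096
grasp_force: 53.6
```

Run:
```python
from h import *
st()
```

```text
{'clock': 5.15, 'tcp_pos': [0.463, 0.015, 0.061], 'orientation': [-179.945, -0.022, -8.966], 'ft_force': [-1.498, 14.024, 14.031], 'wrist_torque': [2.409, 0.203, 0.96], 'gripper_width': 0.01, 'grasp_force': 53.604, 'q': [-5.588, 30.903, 109.703, 0.084, 39.369, 93.313]} press [-125.4    1.    61.5]
```

Firmly at the stop: 0.96 N m reaction. Now release and rise.

Request:
apply_moves(
  targets=[
    {"claw": 0.5,"linear": [0,0,0],"roll": 0},
    {"claw": 0.5,"linear": [0,0,0],"roll": 0},
    {"claw": 0.5,"linear": [0,0,0],"roll": 0},
    {"claw": 0.5,"linear": [0,0,-0.06],"roll": 0},
    {"claw": 0.8,"linear": [0,0,-0.14],"roll": 0},
    {"claw": 0.8,"linear": [0,0,-0.22],"roll": 0},
    {"claw": 0.8,"linear": [0,0,-0.3],"roll": 0},
    {"claw": 0.8,"linear": [0,0,-0.36],"roll": 0},
  ],
  force=25,
)

```text
clock: 5.95
tcp_pos: [0.4633, 0.0138, 0.2435]
orientation: [-180.0, -0.1, -9.0]
ft_force: [0.2, 0.2, 0.1]
gripper_width: 0.0679
grasp_force: 0.0
```

Run:
```python
from h import *
st();to(W(-14,-90,240),83.1)
for n in("wrist","scene"):
    c=cam(n);P=cloud(c)
    Q=PR(P);m=mask(c,"yellow")&(abs(Q[...,0]+125)<45)&(abs(Q[...,1])<45)&(Q[...,2]>74)
    q=Q[m]
    if len(q)>5:
        ctr,v=cv2.PCACompute(q[:,:2].astype(np.float32),None)[:2];print(n,len(q),ctr,v[0],q.min(0),q.max(0))
```

```text
{'clock': 5.95, 'tcp_pos': [0.463, 0.014, 0.243], 'orientation': [-179.998, -0.109, -9.018], 'ft_force': [0.179, 0.235, 0.089], 'wrist_torque': [0.022, -0.017, -0.001], 'gripper_width': 0.068, 'grasp_force': 0.0, 'q': [-5.673, 14.439, 98.018, -0.005, 67.435, 93.346]} press [-125.1    0.   243.5]
t 6.0 linear [0.1144, 0.0858, 0.0037] roll -1.608 dist 0.143
wrist 689 [[-116.92159      1.0944201]] [0.9999316  0.01169783] [-137.46384538   -3.93348753   75.5929643 ] [-98.80547567   6.32226175  82.93949667]
scene 112 [[-119.78911     -0.7475269]] [0.9988417  0.04811739] [-138.68271445   -4.8681425    76.84364788] [-100.60660949    4.73390034   84.31610713]
```

Turnbutton done. Next, over the knob.

Converted, 0.114 m / 0.5 = 0.228, 0.05 m / 0.5 = 0.1, -1.12 rad / 3.1416 = -0.3565.

Request:
apply_moves(
  targets=[
    {"claw": 1,"linear": [0.02,0.02,0],"roll": -0.0446},
    {"claw": 1,"linear": [0.06,0.04,0],"roll": -0.0891},
    {"claw": 1,"linear": [0.1,0.08,0],"roll": -0.1337},
    {"claw": 1,"linear": [0.14,0.11,0],"roll": -0.1783},
    {"claw": 1,"linear": [0.18,0.14,0],"roll": -0.2228},
    {"claw": 1,"linear": [0.21,0.16,0],"roll": -0.2674},
    {"claw": 1,"linear": [0.228,0.172,0],"roll": -0.3119},
    {"claw": 1,"linear": [0.228,0.172,0],"roll": -0.3565},
  ],
)

```text
clock: 6.85
tcp_pos: [0.5628, -0.0899, 0.2398]
orientation: [-180.0, 0.0, 55.4]
ft_force: [-0.0, 0.6, 0.2]
gripper_width: 0.0853
grasp_force: 0.0
```

Run:
```python
from h import *
st();to(W(-14,-90,240),83.1)
```

```text
{'clock': 6.85, 'tcp_pos': [0.563, -0.09, 0.24], 'orientation': [-179.953, 0.028, 55.432], 'ft_force': [-0.032, 0.629, 0.227], 'wrist_torque': [-0.052, 0.003, -0.032], 'gripper_width': 0.085, 'grasp_force': 0.0, 'q': [-15.072, 23.388, 84.333, -0.011, 72.333, 19.499]} press [-13.8 -91.  239.8]
t 6.8 linear [0.0008, -0.0006, -0.0002] roll -0.483 dist 0.001
```

Converted, 0.035 m / 0.5 = 0.07, 0.001 m / 0.5 = 0.002, -0.483 rad / 3.1416 = -0.1537.

Request:
apply_moves(
  targets=[
    {"claw": 1,"linear": [0,0,0],"roll": -0.0446},
    {"claw": 1,"linear": [0,0,0],"roll": -0.0891},
    {"claw": 1,"linear": [0.002,0,0],"roll": -0.1273},
    {"claw": 1,"linear": [0.002,0,0],"roll": -0.1537},
    {"claw": 1,"linear": [0.002,0,0],"roll": -0.1537},
    {"claw": 0.7,"linear": [0.002,0,0.04],"roll": -0.1537},
    {"claw": 0.6,"linear": [0.002,0,0.07],"roll": -0.1537},
    {"claw": 0.6,"linear": [0.002,0,0.07],"roll": -0.1537},
  ],
)

```text
clock: 7.65
tcp_pos: [0.5615, -0.0877, 0.2038]
orientation: [-179.8, -0.0, 82.7]
ft_force: [-0.2, 0.5, 0.6]
gripper_width: 0.0512
grasp_force: 0.0
```

Run:
```python
from h import *
st();to(W(-14,-90,132),83.1)
c=cam("wrist");save(c,"pics/w2.png");Q=PR(cloud(c));m=mask(c,"yellow")&(Q[...,2]>120);q=Q[m]
k=q[q[:,1]<-80];print(len(k),k.mean(0) if len(k) else 0,k.min(0) if len(k) else 0,k.max(0) if len(k) else 0)
```

```text
{'clock': 7.65, 'tcp_pos': [0.562, -0.088, 0.204], 'orientation': [-179.776, -0.029, 82.686], 'ft_force': [-0.225, 0.549, 0.634], 'wrist_torque': [-0.003, -0.041, 0.057], 'gripper_width': 0.051, 'grasp_force': 0.0, 'q': [-14.897, 25.477, 87.068, -0.001, 67.681, -7.583]} press [-15.4 -89.  203.8]
t 7.7 linear [-0.001, 0.0017, 0.0718] roll -0.007 dist 0.072
1134 [-14.10816539 -86.6720011  151.51194716] [-23.77136992 -94.99304451 145.43839078] [ -4.69222226 -80.09627412 154.61565482]
```

View pics/w2.png

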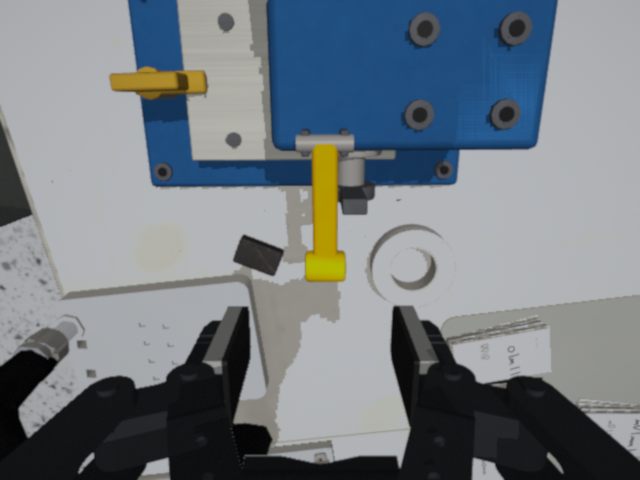

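The wrist view shows the turnbutton over the cover at (160,82) and the knob at (325,266), centred between the fingers at x≈320. I'll descend and pinch.

Converted, 0.072 m / 0.5 = 0.144, 0.07 m / 0.5 = 0.14.

Request:
apply_moves(
  targets=[
    {"claw": 0.6,"linear": [-0.002,0.002,0.06],"roll": 0},
    {"claw": 0.6,"linear": [-0.002,0.004,0.11],"roll": 0},
    {"claw": 0.6,"linear": [-0.002,0.004,0.14],"roll": 0},
    {"claw": 0.6,"linear": [-0.002,0.004,0.144],"roll": 0},
    {"claw": 0,"linear": [-0.002,0.004,0.144],"roll": 0},
    {"claw": 0,"linear": [-0.002,0.004,0.144],"roll": 0},
    {"claw": 0,"linear": [-0.002,0.004,0.144],"roll": 0},
    {"claw": 0,"linear": [-0.002,0.004,0.144],"roll": 0},
  ],
  force=25,
)

```text
clock: 8.5
tcp_pos: [0.5638, -0.0893, 0.1349]
orientation: [-179.9, 0.0, 82.8]
ft_force: [-8.2, -1.2, 4.0]
gripper_width: 0.019
grasp_force: 28.1
```

Run:
```python
from h import *
st()
```

```text
{'clock': 8.5, 'tcp_pos': [0.564, -0.089, 0.135], 'orientation': [-179.933, 0.018, 82.824], 'ft_force': [-8.196, -1.214, 3.971], 'wrist_torque': [-0.161, 1.297, -0.099], 'gripper_width': 0.019, 'grasp_force': 28.094, 'q': [-14.974, 30.379, 91.104, -0.031, 58.58, -7.782]} press [-13.  -90.3 134.9]
```

Converted, -0.0452 m / 0.5 = -0.0904, 0.0098 m / 0.5 = 0.0196.

Request:
apply_moves(
  targets=[
    {"claw": 0,"linear": [0.0012,0,-0.0132],"roll": 0},
    {"claw": 0,"linear": [0.0038,0,-0.026],"roll": 0},
    {"claw": 0,"linear": [0.0076,0,-0.0386],"roll": 0},
    {"claw": 0,"linear": [0.013,0,-0.0508],"roll": 0},
    {"claw": 0,"linear": [0.0196,0,-0.0622],"roll": 0},
    {"claw": 0,"linear": [0.0274,0,-0.0728],"roll": 0},
    {"claw": 0,"linear": [0.0364,0,-0.0824],"roll": 0},
    {"claw": 0,"linear": [0.0454,0,-0.0904],"roll": 0},
  ],
)

```text
clock: 9.3
tcp_pos: [0.5664, -0.0667, 0.1799]
orientation: [-179.9, 0.0, 82.8]
ft_force: [-6.7, -1.6, -4.1]
gripper_width: 0.0193
grasp_force: 25.4
```

Run:
```python
from h import *
st()
c=cam("scene");Q=PR(cloud(c));m=mask(c,"yellow")&(abs(Q[...,0]+14)<25)&(Q[...,2]>130);q=Q[m];print(len(q),q.min(0),q.max(0))
a=np.arctan2(q[:,2]-145,-30-q[:,1]);r=np.hypot(q[:,2]-145,-30-q[:,1]);print(np.median(a[r>40]))
```

```text
{'clock': 9.3, 'tcp_pos': [0.566, -0.067, 0.18], 'orientation': [-179.905, 0.034, 82.831], 'ft_force': [-6.669, -1.63, -4.098], 'wrist_torque': [-0.555, 1.173, 0.01], 'gripper_width': 0.019, 'grasp_force': 25.399, 'q': [-12.685, 27.132, 88.495, -0.047, 64.464, -5.495]} press [-13.1 -67.5 179.9]
122 [-21.95271166 -81.02398858 184.45649388] [ -4.03892096 -66.38229872 197.77757825]
0.8103545075895653
```

Converted, 0.0515 m / 0.5 = 0.103, 0.0462 m / 0.5 = 0.0924.

Request:
apply_moves(
  targets=[
    {"claw": 0,"linear": [0.0118,0,-0.0082],"roll": 0},
    {"claw": 0,"linear": [0.0244,0,-0.015],"roll": 0},
    {"claw": 0,"linear": [0.0378,0,-0.0202],"roll": 0},
    {"claw": 0,"linear": [0.0518,0,-0.0238],"roll": 0},
    {"claw": 0,"linear": [0.0662,0,-0.0258],"roll": 0},
    {"claw": 0,"linear": [0.0804,0,-0.0258],"roll": 0},
    {"claw": 0,"linear": [0.0924,0,-0.0246],"roll": 0},
    {"claw": 0,"linear": [0.103,0,-0.023],"roll": 0},
  ],
)

```text
clock: 10.15
tcp_pos: [0.5728, -0.0154, 0.192]
orientation: [-179.9, 0.0, 82.8]
ft_force: [-11.0, -1.2, 7.9]
gripper_width: 0.0194
grasp_force: 24.1
```

Converted, 0.002 m / 0.5 = 0.004.

Request:
apply_moves(
  targets=[
    {"claw": 0,"linear": [0.004,0,0],"roll": 0},
    {"claw": 0,"linear": [0.004,0,0],"roll": 0},
    {"claw": 0,"linear": [0.004,0,0],"roll": 0},
    {"claw": 0,"linear": [0.004,0,0],"roll": 0},
    {"claw": 0,"linear": [0.004,0,0],"roll": 0},
    {"claw": 0,"linear": [0.004,0,0],"roll": 0},
    {"claw": 0,"linear": [0.004,0,0],"roll": 0},
    {"claw": 0,"linear": [0.004,0,0],"roll": 0},
  ],
)

```text
clock: 10.95
tcp_pos: [0.573, -0.0134, 0.1917]
orientation: [-179.9, 0.0, 82.8]
ft_force: [-11.3, 0.9, 5.9]
gripper_width: 0.0192
grasp_force: 24.5
```

Run:
```python
from h import *
st()
c=cam("scene");Q=PR(cloud(c));m=mask(c,"yellow")&(abs(Q[...,0]+14)<25)&(Q[...,2]>130);q=Q[m];print(len(q),q.min(0),q.max(0))
```

```text
{'clock': 10.95, 'tcp_pos': [0.573, -0.013, 0.192], 'orientation': [-179.918, 0.005, 82.829], 'ft_force': [-11.322, 0.871, 5.86], 'wrist_torque': [-0.11, 1.722, -0.086], 'gripper_width': 0.019, 'grasp_force': 24.51, 'q': [-7.307, 26.555, 87.331, -0.006, 66.197, -0.134]} press [-12.9 -13.9 191.7]
308 [-24.85325188 -37.1362879  147.34781644] [ -3.06532425 -22.63989231 215.50579198]
```

Run:
```python
from h import *
for n in("scene","top"):
    c=cam(n);Q=PR(cloud(c));m=mask(c,"yellow")&(abs(Q[...,0]+14)<25)&(Q[...,2]>130);q=Q[m]
    b=q[(q[:,2]<192)];print(n,len(b),len(q),q[q[:,2]>198].mean(0),q[q[:,2]>198].min(0),q[q[:,2]>198].max(0))
    if len(b)>10:
        f=np.polyfit(b[:,2],b[:,1],1);print("slope",f,"angle",1.571+np.arctan(f[0]))
    if n=="scene":
        v,u=np.where(m);cv2.imwrite("pics/c1.png",cv2.resize(c["img"][v.min()-50:v.max()+50,u.min()-60:u.max()+60,::-1],None,fx=4,fy=4))
```

```text
scene 150 309 [-14.56357218 -30.99836204 209.83156589] [-24.22323641 -36.81246425 198.7867992 ] [ -1.70407353 -22.95863393 214.77487297]
slope [ 3.84430839e-02 -3.85398739e+01] angle 1.6094241627186174<stdin>:4: RuntimeWarning: Mean of empty slice.
  ret = um.true_divide(
Traceback (most recent call last):
ValueError: zero-size array to reduction operation minimum which has no identity
```

View pics/c1.png

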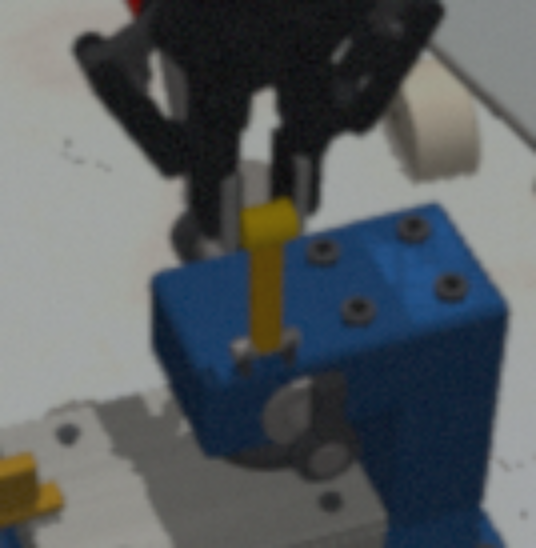

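The crop shows the knob at (270,225), at the right edge of the pads. The bar is only near upright (~1.6), so it slipped. I'll let go, move to its right side and push it over with shut fingers.

Converted, -0.05 m / 0.5 = -0.1, -0.04 m / 0.5 = -0.08.

Request:
apply_moves(
  targets=[
    {"claw": 0.5,"linear": [0,0,0],"roll": 0},
    {"claw": 0.5,"linear": [0,0,0],"roll": 0},
    {"claw": 0.5,"linear": [0,0,-0.03],"roll": 0},
    {"claw": 0.5,"linear": [0,0,-0.08],"roll": 0},
    {"claw": 0.3,"linear": [-0.04,0,-0.08],"roll": 0},
    {"claw": 0,"linear": [-0.1,0,-0.08],"roll": 0},
    {"claw": 0,"linear": [-0.1,0,-0.08],"roll": 0},
    {"claw": 0,"linear": [-0.1,0,-0.08],"roll": 0},
  ],
)

```text
clock: 11.9
tcp_pos: [0.5682, -0.0636, 0.2311]
orientation: [180.0, -0.0, 82.8]
ft_force: [0.4, -0.4, 0.4]
gripper_width: 0.0001
grasp_force: 0.0
```

Run:
```python
from h import *
st()
for n in("scene","wrist","top"):
    c=cam(n);Q=PR(cloud(c));m=mask(c,"yellow")&(abs(Q[...,0]+14)<25)&(Q[...,2]>130);q=Q[m]
    k=q[q[:,2]>198];print(n,len(q),len(k))
    if len(k)>5: print(k.mean(0),np.percentile(k,[2,98],axis=0).round(1).tolist())
```

```text
{'clock': 11.9, 'tcp_pos': [0.568, -0.064, 0.231], 'orientation': [179.95, -0.008, 82.763], 'ft_force': [0.399, -0.443, 0.361], 'wrist_torque': [0.047, -0.047, 0.034], 'gripper_width': 0.0, 'grasp_force': 0.0, 'q': [-12.374, 23.97, 84.838, 0.013, 71.143, -5.141]} press [-11.7 -64.2 231.1]
scene 277 105
[-19.00642724 -33.44377169 211.96038537] [[-26.4, -67.0, 198.4], [-10.9, -23.0, 245.1]]
wrist 2082 1872
[-13.949179   -25.04300002 210.80666569] [[-23.2, -32.7, 205.5], [-4.7, -18.9, 213.3]]
top 36 34
[-16.22070062 -21.66341963 209.40157759] [[-22.7, -26.1, 204.6], [-6.5, -19.1, 213.2]]
```

Converted, 0.036 m / 0.5 = 0.072, 0.022 m / 0.5 = 0.044.

Request:
apply_moves(
  targets=[
    {"claw": 0,"linear": [0,-0.004,0.04],"roll": 0},
    {"claw": 0,"linear": [0,-0.004,0.072],"roll": 0},
    {"claw": 0,"linear": [0.01,-0.004,0.072],"roll": 0},
    {"claw": 0,"linear": [0.02,-0.004,0.072],"roll": 0},
    {"claw": 0,"linear": [0.03,-0.004,0.072],"roll": 0},
    {"claw": 0,"linear": [0.038,-0.004,0.072],"roll": 0},
    {"claw": 0,"linear": [0.044,-0.004,0.072],"roll": 0},
    {"claw": 0,"linear": [0.044,-0.004,0.072],"roll": 0},
  ],
)

```text
clock: 12.85
tcp_pos: [0.5689, -0.0407, 0.195]
orientation: [180.0, -0.0, 82.9]
ft_force: [-0.2, -0.2, 0.0]
gripper_width: -0.0001
grasp_force: 0.0
```

Run:
```python
from h import *
st()
```

```text
{'clock': 12.85, 'tcp_pos': [0.569, -0.041, 0.195], 'orientation': [179.968, -0.0, 82.865], 'ft_force': [-0.184, -0.178, 0.025], 'wrist_torque': [0.01, 0.012, 0.013], 'gripper_width': -0.0, 'grasp_force': 0.0, 'q': [-10.093, 26.075, 87.6, 0.002, 66.293, -2.959]} press [-13.7 -41.5 195. ]
```

Not at the stop yet, no force. I'll push further in small steps, watching the force.

Converted, 0.006 m / 0.5 = 0.012, 0.0045 m / 0.5 = 0.009.

Request:
apply_moves(
  targets=[
    {"claw": 0,"linear": [0.003,0,0],"roll": 0},
    {"claw": 0,"linear": [0.006,0,0],"roll": 0},
    {"claw": 0,"linear": [0.009,0,0],"roll": 0},
    {"claw": 0,"linear": [0.012,0,0],"roll": 0},
    {"claw": 0,"linear": [0.012,0,0],"roll": 0},
    {"claw": 0,"linear": [0.012,0,0],"roll": 0},
    {"claw": 0,"linear": [0.012,0,0],"roll": 0},
    {"claw": 0,"linear": [0.012,0,0],"roll": 0},
  ],
)

```text
clock: 13.65
tcp_pos: [0.5694, -0.0359, 0.1947]
orientation: [180.0, 0.1, 82.8]
ft_force: [-0.4, -7.1, 1.1]
gripper_width: 0.0001
grasp_force: 3.6
```

Run:
```python
from h import *
st()
for n in("wrist","scene"):
    c=cam(n);Q=PR(cloud(c));m=mask(c,"yellow")&(abs(Q[...,0]+14)<25)&(Q[...,2]>198);k=Q[m]
    if len(k)>5: print(n,len(k),k.mean(0),np.percentile(k,[2,98],axis=0).round(1).tolist())
```

```text
{'clock': 13.65, 'tcp_pos': [0.569, -0.036, 0.195], 'orientation': [179.998, 0.064, 82.832], 'ft_force': [-0.447, -7.117, 1.144], 'wrist_torque': [-1.152, 0.131, 0.02], 'gripper_width': 0.0, 'grasp_force': 3.574, 'q': [-9.563, 26.125, 87.567, -0.07, 66.304, -2.367]} press [-13.8 -36.6 194.7]
wrist 2744 [-13.84801184 -15.42487886 209.4711943 ] [[-23.1, -23.4, 203.3], [-4.5, -10.0, 212.3]]
```

The catch is at its stop: 7 N reaction, knob moved to y≈-18. Now to the handle.

Converted, 0.16 m / 0.5 = 0.32, -0.012 m / 0.5 = -0.024.

Request:
apply_moves(
  targets=[
    {"claw": 0,"linear": [-0.024,0,-0.02],"roll": 0},
    {"claw": 0,"linear": [-0.024,0,-0.1],"roll": 0},
    {"claw": 0.3,"linear": [-0.012,0,-0.17],"roll": 0},
    {"claw": 0.8,"linear": [0.06,-0.002,-0.17],"roll": 0},
    {"claw": 1,"linear": [0.15,-0.004,-0.17],"roll": 0},
    {"claw": 1,"linear": [0.23,-0.006,-0.17],"roll": 0},
    {"claw": 1,"linear": [0.29,-0.008,-0.17],"roll": 0},
    {"claw": 1,"linear": [0.32,-0.008,-0.17],"roll": 0},
  ],
)

```text
clock: 14.55
tcp_pos: [0.5854, 0.126, 0.2803]
orientation: [180.0, -0.0, 82.9]
ft_force: [0.2, -0.5, -0.2]
gripper_width: 0.0848
grasp_force: 0.0
```

Run:
```python
from h import *
for n in("scene","wrist","top"):
    c=cam(n);Q=PR(cloud(c))
    m=mask(c,"red")&(Q[...,1]>65)&(Q[...,1]<175)&(Q[...,2]>190);k=Q[m]
    if len(k)>5: print(n,"handle",len(k),k.mean(0).round(1),np.percentile(k,[2,98],axis=0).round(1).tolist())
    m=mask(c,"yellow")&(abs(Q[...,0]+14)<25)&(Q[...,2]>198);k=Q[m]
    if len(k)>5: print(n,"knob",len(k),k.mean(0).round(1),np.percentile(k,[2,98],axis=0).round(1).tolist())
    if n=="scene": save(c,"pics/s2.png")
st();to(W(-18,122,212),83.1)
```

```text
scene handle 430 [-20.9 116.7 238.2] [[-28.5, 74.6, 232.4], [-10.6, 163.8, 241.7]]
scene knob 140 [-15.2 -22.5 209.1] [[-24.4, -27.1, 199.1], [-5.4, -14.8, 213.7]]
wrist handle 7389 [-17.9 124.  237. ] [[-27.8, 79.4, 230.5], [-8.0, 167.0, 240.0]]
wrist knob 228 [-15.4   3.7 219. ] [[-23.1, -11.9, 200.7], [-6.0, 137.3, 354.7]]
top knob 87 [-14.1 -17.  209.2] [[-23.3, -24.0, 204.0], [-5.0, -10.8, 212.3]]
{'clock': 14.7, 'tcp_pos': [0.585, 0.124, 0.28], 'orientation': [179.994, 0.009, 82.898], 'ft_force': [-0.497, -1.199, 0.025], 'wrist_torque': [-0.037, 0.033, -0.015], 'gripper_width': 0.086, 'grasp_force': 0.0, 'q': [6.24, 23.707, 77.091, -0.011, 79.198, 13.345]} press [-17.  124.  279.9]
t 14.7 linear [-0.002, -0.001, 0.0679] roll -0.004 dist 0.068
```

View pics/s2.png

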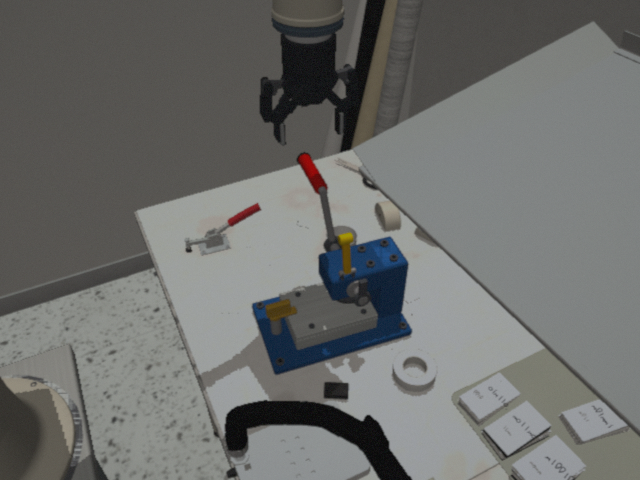

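The scene view shows the catch tipped over at (346,245), the turnbutton over the cover at (280,310), and the block, roll and cup in place. The gripper is above the handle at (312,172). I'll lower and grip.

Converted, 0.069 m / 0.5 = 0.138, -0.002 m / 0.5 = -0.004.

Request:
apply_moves(
  targets=[
    {"claw": 1,"linear": [0,-0.002,0.06],"roll": 0},
    {"claw": 1,"linear": [-0.002,-0.002,0.11],"roll": 0},
    {"claw": 1,"linear": [-0.004,-0.002,0.138],"roll": 0},
    {"claw": 0.6,"linear": [-0.004,-0.002,0.138],"roll": 0},
    {"claw": 0.3,"linear": [-0.004,-0.002,0.138],"roll": 0},
    {"claw": 0,"linear": [-0.004,-0.002,0.138],"roll": 0},
    {"claw": 0,"linear": [-0.004,-0.002,0.138],"roll": 0},
    {"claw": 0,"linear": [-0.004,-0.002,0.138],"roll": 0},
  ],
  force=100,
)

```text
clock: 15.5
tcp_pos: [0.5849, 0.1221, 0.2118]
orientation: [179.9, -0.0, 82.8]
ft_force: [0.2, -4.6, 7.0]
gripper_width: 0.0195
grasp_force: 97.5
```

Run:
```python
from h import *
st()
q=np.arange(0,1.21,.07);a=.15+q
for t,x,z in zip(q,-120*(np.sin(a)-np.sin(.15)),-120*(np.cos(a)-np.cos(.15))):print(round(t,2),"y %.1f z %.1f"%(x,z))
```

```text
{'clock': 15.5, 'tcp_pos': [0.585, 0.122, 0.212], 'orientation': [179.877, -0.022, 82.841], 'ft_force': [0.243, -4.613, 7.018], 'wrist_torque': [-0.52, -0.09, 0.044], 'gripper_width': 0.019, 'grasp_force': 97.482, 'q': [6.075, 27.092, 82.644, -0.007, 70.139, 13.237]} press [-17.4 122.1 211.8]
0.0 y -0.0 z -0.0
0.07 y -8.3 z 1.5
0.14 y -16.4 z 3.7
0.21 y -24.3 z 6.3
0.28 y -32.1 z 9.6
0.35 y -39.6 z 13.3
0.42 y -46.8 z 17.6
0.49 y -53.7 z 22.4
0.56 y -60.3 z 27.6
0.63 y -66.5 z 33.3
0.7 y -72.2 z 39.5
0.77 y -77.5 z 46.0
0.84 y -82.4 z 52.8
0.91 y -86.8 z 60.0
0.98 y -90.6 z 67.5
1.05 y -93.9 z 75.2
1.12 y -96.7 z 83.1
1.19 y -98.9 z 91.2
```

Converted, -0.0603 m / 0.5 = -0.1206, -0.0537 m / 0.5 = -0.1074.

Request:
apply_moves(
  targets=[
    {"claw": 0,"linear": [0,-0.0166,0.003],"roll": 0},
    {"claw": 0,"linear": [0,-0.0328,0.0074],"roll": 0},
    {"claw": 0,"linear": [0,-0.0486,0.0126],"roll": 0},
    {"claw": 0,"linear": [0,-0.0642,0.0192],"roll": 0},
    {"claw": 0,"linear": [0,-0.0792,0.0266],"roll": 0},
    {"claw": 0,"linear": [0,-0.0936,0.0352],"roll": 0},
    {"claw": 0,"linear": [0,-0.1074,0.0448],"roll": 0},
    {"claw": 0,"linear": [0,-0.1206,0.0552],"roll": 0},
  ],
)

```text
clock: 16.3
tcp_pos: [0.5251, 0.1294, 0.1842]
orientation: [179.8, 0.0, 82.9]
ft_force: [1.3, -6.5, 6.5]
gripper_width: 0.0195
grasp_force: 97.7
```

Run:
```python
from h import *
st()
```

```text
{'clock': 16.3, 'tcp_pos': [0.525, 0.129, 0.184], 'orientation': [179.829, 0.011, 82.853], 'ft_force': [1.297, -6.459, 6.5], 'wrist_torque': [-0.973, -0.414, 0.028], 'gripper_width': 0.02, 'grasp_force': 97.681, 'q': [7.547, 24.557, 92.52, -0.061, 62.76, 14.721]} press [-77.6 122.1 184.2]
```

Converted, 0.0555 m / 0.5 = 0.111, 0.0476 m / 0.5 = 0.0952.

Request:
apply_moves(
  targets=[
    {"claw": 0,"linear": [0,-0.0124,0.0114],"roll": 0},
    {"claw": 0,"linear": [0,-0.0238,0.0238],"roll": 0},
    {"claw": 0,"linear": [0,-0.0344,0.0368],"roll": 0},
    {"claw": 0,"linear": [0,-0.0442,0.0504],"roll": 0},
    {"claw": 0,"linear": [0,-0.053,0.0648],"roll": 0},
    {"claw": 0,"linear": [0,-0.0606,0.0798],"roll": 0},
    {"claw": 0,"linear": [0,-0.0672,0.0952],"roll": 0},
    {"claw": 0,"linear": [0,-0.0728,0.111],"roll": 0},
  ],
)

```text
clock: 17.1
tcp_pos: [0.489, 0.1338, 0.1284]
orientation: [179.9, 0.0, 82.9]
ft_force: [0.9, -8.2, 11.3]
gripper_width: 0.0193
grasp_force: 97.9
```

Converted, 0.006 m / 0.5 = 0.012, 0.0035 m / 0.5 = 0.007.

Request:
apply_moves(
  targets=[
    {"claw": 0,"linear": [0,-0.002,0.007],"roll": 0},
    {"claw": 0,"linear": [0,-0.003,0.012],"roll": 0},
    {"claw": 0,"linear": [0,-0.003,0.012],"roll": 0},
    {"claw": 0,"linear": [0,-0.003,0.012],"roll": 0},
    {"claw": 0,"linear": [0,-0.003,0.012],"roll": 0},
    {"claw": 0,"linear": [0,-0.003,0.012],"roll": 0},
    {"claw": 0,"linear": [0,-0.003,0.012],"roll": 0},
    {"claw": 0,"linear": [0,-0.003,0.012],"roll": 0},
  ],
)

```text
clock: 17.9
tcp_pos: [0.488, 0.134, 0.1237]
orientation: [179.8, 0.0, 82.9]
ft_force: [-5.7, -8.6, 34.9]
gripper_width: 0.0192
grasp_force: 101.2
```

Run:
```python
from h import *
st()
for n in("scene","wrist"):
    c=cam(n);Q=PR(cloud(c));m=mask(c,"red")&(Q[...,1]>65)&(Q[...,1]<175)&(Q[...,2]>100);k=Q[m]
    if len(k)>5: print(n,"handle",len(k),k.mean(0).round(1),np.percentile(k,[2,98],axis=0).round(1).tolist())
    save(c,f"pics/e_{n}.png")
```

```text
{'clock': 17.9, 'tcp_pos': [0.488, 0.134, 0.124], 'orientation': [179.788, 0.002, 82.861], 'ft_force': [-5.716, -8.607, 34.931], 'wrist_torque': [-1.41, 0.917, -0.019], 'gripper_width': 0.019, 'grasp_force': 101.153, 'q': [8.635, 26.988, 100.967, -0.075, 51.841, 15.821]} press [-115.   122.3  123.7]
scene handle 359 [-116.3  111.6  151.2] [[-125.6, 75.1, 146.2], [-107.5, 160.9, 154.6]]
wrist handle 13815 [-115.9  127.5  149.8] [[-125.6, 86.5, 143.9], [-106.3, 162.0, 152.4]]
```

View pics/e_scene.png

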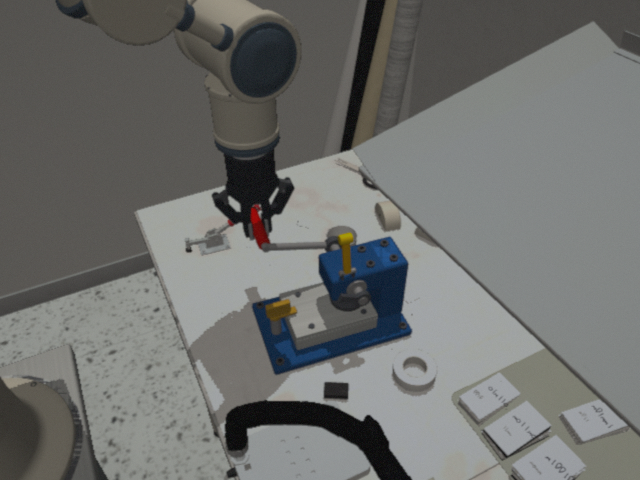

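The view shows the lever down with the gripper on the red handle at (258,228). The handle is at x≈-116, z≈142 with 35 N reaction, which is the stop. The catch, turnbutton and loose items are fine, so I'm handing it in.

```bash
python3 -c "
from cell import env
print(env.sign_off())"
```

```text
the job is handed in; nothing more can be done
None
```

Job handed in at about 18 s with the turnbutton, catch and lever each moved to its stop in that order, the handle still held down, and the cup, roll and block left where they were; the catch slipped from the pinch near upright, so I pushed it the rest of the way with shut fingers.

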